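Sort a mixed batch of vessels and hold the large tube seated in the seal tester

TASK

Sort the mixed batch: lay the small pointed tube flat in the yellow bin and stand the glass vial upright in the blue bin, and let go of both. Then take the big standing tube, put its foot into the tester's collar and push it straight down against the sprung plunger, without ramming it, until it sits on the hard stop; finish still gripping it and holding it down there, upright. Leave the white bottle and the yellow-lidded jar where they are.

Things in the scene. Friction and masses are not known exactly. Their poses are not given: they have to be found in the camera images.
- tube15: small clear screw-cap tube with an orange cap and a pointed end, lying on the worktop, 120 mm long, about 20 g. Origin at the middle of its underside as it starts; its y axis runs along the tube, cap at -y (22 mm square over the cap, y -60 to -47 mm), body about 17 mm wide, pointed end at +y; its z axis points up as it starts. Grip it across the body near the middle
- tube15_mid (a point): centre of the small tube, on its axis (11.5 mm above the worktop as it starts)
- vial: glass vial with a white ribbed cap, standing, about 50 g, 73 mm tall: body 39 mm diameter, cap 43 mm diameter over the top 19 mm. Origin at the centre of its underside, z up
- tube50: large tube with an orange screw cap and a flat skirted foot, standing, about 30 g: 115 mm tall, body 28 mm diameter, cap 35 mm diameter over the top 12 mm. Origin at the centre of its flat underside, z up. It is best gripped round the cap (cap middle 109 mm above the underside): lower down, its top may meet the palm of the gripper.
- tube_bin: yellow open bin, fixed to the worktop, 120 (x) x 165 (y) mm outside at the rim, 40 mm high, walls and floor 4 mm thick. Origin at the centre of its underside, z up, its y axis along the long side. It may trade places with the blue bin
- vial_bin: blue open bin, the same size and axes as the yellow bin, also fixed
- tester: seal tester, fixed to the worktop: grey plate 90 x 90 x 10 mm with an upright round aluminium collar in its middle. Collar bore 39 mm diameter, flaring outward over the top 11 mm to 58 mm at the mouth; mouth 43 mm above the worktop. Origin at the centre of its underside, z up
- seat (a point): on the collar's vertical axis, at the height of the upper face of the hard stop (16 mm above the worktop): the big tube's underside must come down to here
- stop_ring: the hard stop: dark steel ring at the bottom of the bore, fixed, 41 mm outside, 19 mm hole, 6 mm thick; origin at the centre of its underside, 10 mm above the worktop
- plunger (a joint): sprung brass plunger, 15 mm diameter, on the collar's axis, travelling vertically: 0 = up at rest (tip 28 mm above the worktop, 12 mm above the hard stop), grows as it is pressed down, in metres; 0.012 = tip level with the hard stop. Pushes up with about 4 N at 0 and 9 N at 0.012, and springs back when released
- plunger_tip (a point): centre of the plunger's top face
- reagent_bottle: white plastic bottle, 78 mm diameter, 103 mm tall, standing; bystander, origin at the centre of its underside
- culture_tub: white jar with a yellow screw lid, 68 mm diameter, 74 mm tall, standing; bystander, origin at the centre of its underside
Not all that is in view belongs to the job. Of the things that look like the tube15, take the one that is nearest to the robot's base at the start.

How it is judged:
On the way, in this order (a step that is already met when the one before it is completed fails the run):
1. the small tube lies in the yellow bin and the vial stands upright in the blue bin, both let go (x of tube15_mid in the frame of tube_bin between -0.05 and 0.05 m and y of tube15_mid in the frame of tube_bin between -0.072 and 0.072 m and z of tube15_mid in the frame of tube_bin below 0.026 m and contact force between the fingers and tube15 below 0.1 N and x of vial in the frame of vial_bin between -0.05 and 0.05 m and y of vial in the frame of vial_bin between -0.072 and 0.072 m and z of vial in the frame of vial_bin below 0.012 m and angle between vial's own z axis and vertical below 0.15 rad and contact force between the fingers and vial below 0.1 N and linear speed of each of tube15, vial below 0.02 m/s), for 0.2 s.
2. the big tube, upright in the collar, has pushed the plunger down and sits on the hard stop (value of joint plunger above 0.0105 m and z of tube50 in the frame of seat below 0.0015 m and horizontal distance between tube50 and seat below 0.008 m and angle between tube50's own z axis and vertical below 0.12 rad and contact force between tube50 and stop_ring above 0.5 N), for 0.3 s.
At the end, for the whole second after the job is handed in: Big tube gripped (over 2 N), still, within 0.12 rad of upright, 8 mm of the collar axis and 1.5 mm of the stop, pressing it with over 0.5 N, plunger down over 10.5 mm; small tube lying on the yellow bin's floor, vial upright (0.15 rad) on the blue bin's floor, both released and at rest (all of step 1 and all of step 2 and contact force between the fingers and tube50 above 2 N and velocity of joint plunger between -0.01 and 0.01 m/s and linear speed of tube50 below 0.01 m/s); the arm keeps its last pose, push and grip.
It fails at once if the big tube is rammed into the hard stop (more than 60 N) (contact force between tube50 and stop_ring above 60 N).
It fails at once if the white bottle is moved more than 30 mm (distance of reagent_bottle from where it was at the start of the episode above 0.03 m).
It fails at once if the yellow-lidded jar is moved more than 30 mm (distance of culture_tub from where it was at the start of the episode above 0.03 m).
It also fails if it takes over 72 s, if anything falls off the work surface, if the arm or the gripper's body presses on something with over 40 N, if the wrist force passes 120 N, or if a joint passes its speed limit or range.

ROBOT

A 6-joint arm with a two-finger parallel gripper is mounted at the origin on a cart in front of the work surface, level with it; the furniture and walls round the work are solid. World frame = base frame: x ahead of the robot, y to its left, z up, the work surface at z = 0. Lengths are in m, angles in rad, forces in N, time in s.
With the tool pointing down it reaches from about 0.325 to 0.85 m from the base axis. Payload 15.5 kg.
Tool frame: the origin (TCP) lies between the finger pads; the fingertips stand 14 mm ahead of it and the grasp point (between the pads) lies 5 mm behind it; x points along the fingers, z is the direction in which the jaws open and shut, and the axes are right-handed (so a half turn about x gives the same grasp; the last joint's range is limited). The gripper opens to 91 mm and grips with 3 to 60 N. Pads are 32 mm wide; open, the fingers measure 118 mm over their backs; the gripper's body (76 mm by 178 mm) begins 60 mm behind the grasp point.
Start: joints at [-1.444, 0.494, 1.345, -0, 1.302, -0.096], TCP at [0.138, -0.61, 0.228] pointing down, gripper open.
Joint ranges: [-2.91, 2.91], [-0.82, 2.16], [0.22, 2.67], [-1.22, 4.37], [0.12, 2.79], [-3.08, 3.08]. Speed limits (rad/s): [1.89, 1.89, 2.57, 3.01, 3.01, 3.01].

INTERFACE

Orientations are given as a 3x3 rotation matrix whose columns are the frame's x, y, z axes.
In Python, from bench import status, eyes, close_job gives the robot as it stands. The module is installed in compiled form; this text tells all that it offers.
- The arm moves only by the tool send_rows, never from a script. Its argument "moves" is a list of rows, each an object with "slide": the shift along the tool's x, y, z in mm, a list of three; "turn": the turn, a rotation vector about the tool's x, y, z in degrees, a list of three; "jaw": the opening, from 0 (shut) to 1 (fully open). In form: [{"slide": [x, y, z], "turn": [rx, ry, rz], "jaw": jaw}, ...]. A call has 1 to 10 rows; each row is the pose to reach, as a shift and turn from the pose commanded when the call began, along the tool's axes at that moment; what a row does not reach only later rows make up. A row lasts 1/8 s, in which the tool goes at most 62.5 mm and 10.7 degrees, less where a joint would pass 70% of its speed; a pose out of reach is approached as far as the arm can. A call with a gripper value outside its range is refused whole. The fingers move at their own pace and stop on an object; "newtons" is the grip in N (left out, the last holds). Time passes only in rows, so rows that repeat a pose let the fingers close. It gives the time, the measured TCP pose, the force and the opening at its end, in the units of the state.
- status.read_state(): the state, without advancing time (a new reading comes with each control period).
- eyes.camera(name): name is "side" or "top"; returns the picture (480x640x3 uint8, red, green, blue); there is no depth.
- eyes.camera_info(name): a dict with "fx", "fy", "cx", "cy" (pixels), "pose" (4x4, takes a point from camera to world coordinates). Camera axes: x right, y up, looking along -z (the intrinsics and any distortion apply to the point x, -y, -z); pixel columns grow to the right and rows downward; lengths in m; the calibration is good to about 2 mm. A picture is of the moment at which its call begins. camera_info takes no time and is no camera call.
- close_job(): hands the job in, once; it reports no verdict.
Trained networks look in the newest picture that a camera, given by its name, has taken for a name from the list of things; names that differ only in an ending like _2 or _b are one class to them, and where a whole thing is asked for, a point or a joint stands for the part that bears it (a point fixed in the world has none). Each returns a list of dicts, best first, with "score" (0 to 1); they miss things now and then, are a little off and sometimes report something else, mostly with a low value. They report only what shows in the picture. A call takes as long as a camera call. They do not tell look-alikes from the thing itself.
- eyes.boxes_of(camera, thing): "centre" ([column, row] in pixels, amid what is visible of it).
- eyes.masks_of(camera, thing): "mask" (480x640 bool, what is visible of it) and "centre" ([column, row] in pixels, amid what is visible of it).
- eyes.pinpoint(camera, thing): "centre" ([column, row] in pixels: a listed point, or the origin of a listed thing).
The state is a dict: "t": time; "joint_positions": joint angles; "qd": joint speeds; "effort": joint torques, N m; "tcp_pos": TCP position; "orientation": TCP orientation; "wrist_force": force on the tool from outside, world axes, zero at the start; "ft_torque": the same for the moment, N m; "finger_gap": finger opening in m.
Only numpy, scipy, OpenCV 4.12 (cv2) and the standard library are available. Lean on these libraries where they do the work, as an engineer would, in place of code of your own. Each camera call takes 0.05 s, during which the arm holds its last target.

## Working session

There is one attempt and no reset: what is moved stays moved. The work goes in short steps, Python scripts to look and compute and a tool call to move; the robot and the scene stay as the last step left them, time stands still between calls to the robot, and variables do not carry over. Pictures are saved under pics/ and viewed, and the job is handed in when it is done.

Besides the shell and the picture viewer there is one more tool, called after "Call:" in YAML: its name, and indented under it one key for each argument. send_rows: Moves the arm, as the interface text tells. Its arguments: {"type":"object","properties":{"moves":{"type":"array","items":{"type":"object","properties":{"slide":{"type":"array","items":{"type":"number"}},"turn":{"type":"array","items":{"type":"number"}},"jaw":{"type":"number"}}}},"newtons":{"type":"number"}},"required":["moves"]}

```bash
mkdir -p pics
python3 - <<'E'
from bench import status, eyes
import cv2
for c in ("side","top"):
    im=eyes.camera(c); cv2.imwrite(f"pics/{c}0.png",im[:,:,::-1])
    print(eyes.camera_info(c))
print(status.read_state())
E
```

```text
{'fx': 614.9336321687568, 'fy': 614.9336321687568, 'cx': 325.03341237770053, 'cy': 234.11487501338564, 'pose': array([[ 0.96163752,  0.10932099, -0.25159928,  0.15311789],
       [-0.27336551,  0.45846097, -0.84562689, -1.37394406],
       [ 0.02290368,  0.88196511,  0.47075786,  0.79615572],
       [ 0.        ,  0.        ,  0.        ,  1.        ]])}
{'fx': 576.3265319941002, 'fy': 576.3265319941002, 'cx': 320.5684496566324, 'cy': 239.32284789174702, 'pose': array([[-0.02254254,  0.9958531 , -0.08813875,  0.41774359],
       [-0.99973342, -0.02201424,  0.00696161, -0.03360834],
       [ 0.00499243,  0.08827219,  0.99608388,  1.48699328],
       [ 0.        ,  0.        ,  0.        ,  1.        ]])}
{'t': 0.1, 'joint_positions': array([-1.44349215e+00,  4.94128080e-01,  1.34606108e+00,  3.36765612e-05,
        1.30252748e+00, -9.54751125e-02]), 'qd': array([-0.00077109,  0.00053948, -0.00274515, -0.00058405, -0.00020159,
       -0.00012444]), 'effort': array([ 3.35970772e-04, -8.80240774e+01, -3.82546842e+01,  7.06202304e-02,
        4.83348942e-02, -4.47610648e-05]), 'tcp_pos': array([ 0.13807491, -0.60921717,  0.22739626]), 'orientation': array([[-1.10492240e-04,  9.75289143e-01,  2.20932289e-01],
       [ 1.11900942e-03,  2.20932272e-01, -9.75288511e-01],
       [-9.99999368e-01,  1.39463500e-04, -1.11576904e-03]]), 'wrist_force': array([ 0.16412463, -0.72347798, -0.04191287]), 'ft_torque': array([ 0.00741871,  0.05004716, -0.03194359]), 'finger_gap': 0.09114347655261068}
```

View pics/side0.png

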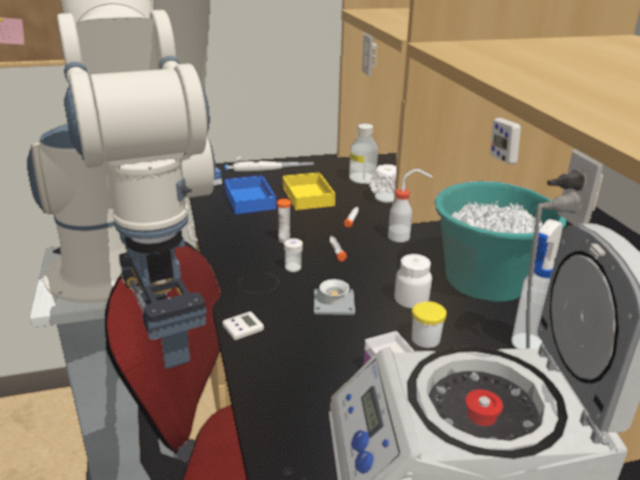

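View pics/top0.png

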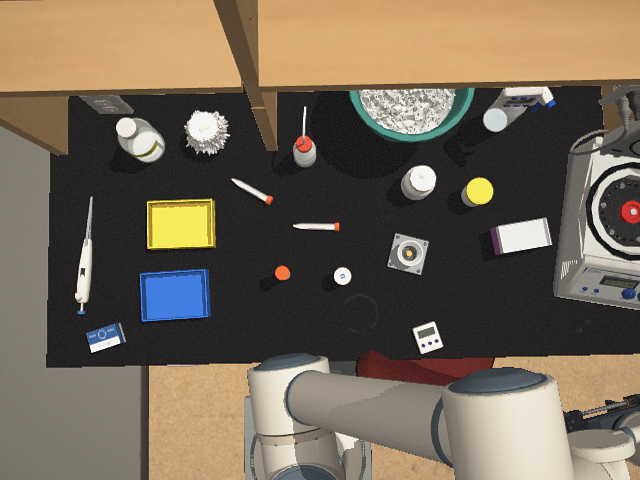

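The side view shows the yellow bin (308,190), blue bin (250,194), big tube (284,222), vial (293,256), tester (334,297), bottle (413,282) and jar (428,325). In the top view two small tubes look alike: A (317,227) and B (252,191). A is lower in the picture, so it is nearer the base (about (310,460)). I'll measure both and confirm.

```bash
cat > h.py <<'E'
import numpy as np, cv2
from bench import status, eyes
def ray(c,px):
    i=eyes.camera_info(c); P=i['pose']
    d=np.array([(px[0]-i['cx'])/i['fx'],-(px[1]-i['cy'])/i['fy'],-1.])
    return P[:3,3],P[:3,:3]@d
def atz(c,px,z):
    o,d=ray(c,px); return o+d*(z-o[2])/d[2]
def tri(p1,p2):
    o1,d1=ray('side',p1);o2,d2=ray('top',p2)
    A=np.stack([d1,-d2],1); s=np.linalg.lstsq(A,o2-o1,rcond=None)[0]
    a=o1+d1*s[0];b=o2+d2*s[1]; return (a+b)/2,np.linalg.norm(a-b)
def proj(c,p):
    i=eyes.camera_info(c);P=i['pose'];q=P[:3,:3].T@(np.asarray(p)-P[:3,3])
    return i['cx']-i['fx']*q[0]/q[2], i['cy']+i['fy']*q[1]/q[2]
E
python3 - <<'E'
from h import *
np.set_printoptions(precision=4,suppress=True)
print(eyes.camera_info('top').keys())
im=eyes.camera('top'); eyes.camera('side')
Z=dict(tube15_mid=.0115,vial=0,tube50=0,tube_bin=0,vial_bin=0,seat=.016,plunger_tip=.028,reagent_bottle=0,culture_tub=0)
for n,z in Z.items():
    for c in('top','side'):
        for d in eyes.pinpoint(c,n)[:3]:
            print(n,c,round(d['score'],2),np.round(d['centre'],1),atz(c,d['centre'],z)[:2])
cv2.imwrite('pics/crop.png',cv2.resize(im[160:300,130:450],(800,350),interpolation=2)[:,:,::-1])
for d in eyes.masks_of('top','tube15')[:3]:
    m=d['mask'].astype('uint8'); p=np.argwhere(m)[:,::-1].astype(float)
    mu,ev,_=cv2.PCACompute2(p,None); k=(p-mu)@ev[0]
    for e in (k.min(),k.max()):print('end',round(d['score'],2),mu[0]+e*ev[0],atz('top',mu[0]+e*ev[0],.0115))
E
```

```text
dict_keys(['fx', 'fy', 'cx', 'cy', 'pose'])
tube15_mid top 0.72 [253.5 185.8] [0.6913 0.1266]
tube15_mid top 0.52 [407.7 259.5] [ 0.4914 -0.2661]
tube15_mid top 0.5 [313.4 226.6] [ 0.5816 -0.0262]
tube15_mid side 0.66 [349.8 216.4] [0.6713 0.1229]
tube15_mid side 0.65 [334.9 248.6] [ 0.5756 -0.0473]
vial top 0.67 [339.1 279.7] [ 0.4439 -0.0894]
vial side 0.68 [292.8 266.3] [ 0.4535 -0.0894]
tube50 top 0.71 [314.2 224. ] [ 0.5896 -0.0284]
tube50 top 0.66 [285.2 272.6] [0.4653 0.049 ]
tube50 top 0.66 [406.5 254.3] [ 0.5055 -0.2653]
tube50 side 0.8 [284.6 240.2] [0.4631 0.048 ]
tube50 side 0.54 [337.9 253. ] [ 0.5827 -0.052 ]
tube50 side 0.5 [354.3 220.9] [0.6825 0.1142]
tube_bin top 0.6 [184.7 225. ] [0.5944 0.3074]
tube_bin side 0.83 [308.3 195.8] [0.5971 0.3116]
vial_bin top 0.73 [178.3 289.3] [0.4286 0.3241]
vial_bin side 0.9 [247.8 198.4] [0.4117 0.3348]
vial_bin side 0.19 [284.6 239.9] [0.4635 0.0497]
seat top 0.61 [408.9 250.9] [ 0.5132 -0.2693]
seat side 0.63 [336.  295.7] [ 0.5131 -0.264 ]
plunger_tip top 0.52 [408.8 253.2] [ 0.5065 -0.2669]
reagent_bottle top 0.96 [417.9 182.5] [ 0.6928 -0.3019]
reagent_bottle top 0.19 [405.2 254.2] [ 0.5059 -0.262 ]
reagent_bottle side 0.7 [410.4 301.5] [ 0.6796 -0.3052]
culture_tub top 0.85 [476.9 192.8] [ 0.6623 -0.4551]
culture_tub side 0.97 [426.2 338.2] [ 0.6586 -0.4398]
end 0.86 [232.6437 179.6258] [0.7086 0.1804 0.0115]
end 0.86 [270.8018 201.3481] [0.6496 0.0824 0.0115]
end 0.73 [275.1499 271.9525] [0.4671 0.074  0.0115]
end 0.73 [289.1494 273.9558] [0.4612 0.0384 0.0115]
```

View pics/crop.png

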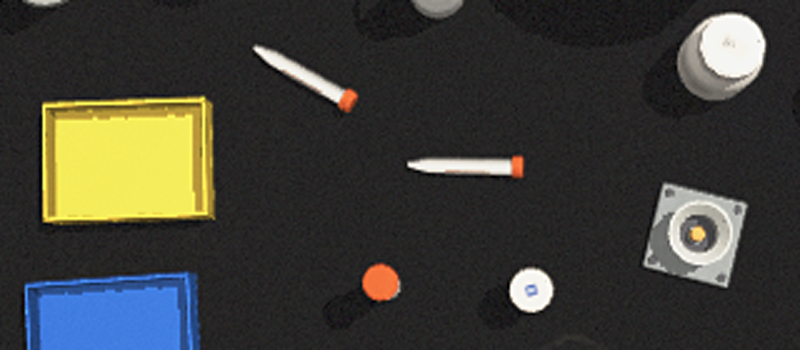

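The crop (2.5×) shows tube A, at crop (407–523,166), lying almost along y, and tube B at crop (255–355,45–105), which is farther up and so farther from the base. A (x≈0.58) has a base distance of about 0.58 against 0.70 for B, so I take A. Next I'll refine the measurements by colour.

Run:
```python
from h import *
np.set_printoptions(precision=4,suppress=True)
T=eyes.camera('top');S=eyes.camera('side')
def comp(im,lo,hi,box):
    x0,y0,x1,y1=box; h=cv2.cvtColor(im,cv2.COLOR_RGB2HSV)
    m=cv2.inRange(h,lo,hi); k=np.zeros_like(m);k[y0:y1,x0:x1]=m[y0:y1,x0:x1]
    n,l,s,c=cv2.connectedComponentsWithStats(k); i=1+np.argmax(s[1:,4]); return (l==i).astype('uint8'),c[i],s[i]
def show(n,r):print(n,r[1],r[2])
# tube A
b=(285,215,350,240)
h=cv2.cvtColor(T,cv2.COLOR_RGB2HSV)
k=np.zeros((480,640),'uint8');k[215:240,285:350]=(h[215:240,285:350,2]>110)
p=np.argwhere(k)[:,::-1].astype(float);mu,ev,_=cv2.PCACompute2(p,None);t=(p-mu)@ev[0]
E=[mu[0]+e*ev[0] for e in(t.min()-.5,t.max()+.5)]
A,B=[atz('top',e,.0115) for e in E];print('tube',E,A,B,np.linalg.norm(A-B),'mid',(A+B)/2)
r=comp(T,(3,130,120),(18,255,255),(270,260,297,290));show('cap50',r);print(atz('top',r[1],.113))
r2=comp(S,(3,130,120),(18,255,255),(270,190,300,220));show('cap50s',r2);print(tri(r2[1],r[1]))
r=comp(T,(0,0,150),(180,90,255),(325,260,360,292));show('vialcap',r);bx=r[2];print(atz('top',(bx[0]+bx[2]/2-.5,bx[1]+bx[3]/2-.5),.073),atz('top',r[1],.071))
# bins
for n,lo,hi in(('Y',(22,120,60),(35,255,255)),('B',(100,120,60),(125,255,255))):
    r=comp(T,lo,hi,(130,190,225,330));show(n,r)
    pts=cv2.findContours(r[0],0,2)[0][0]; q=cv2.minAreaRect(pts);print(q); c=cv2.boxPoints(q)
    W=np.array([atz('top',x,.04) for x in c]);print(W,W.mean(0))
# collar ring
cv2.imwrite('pics/t2.png',cv2.resize(T[225:285,380:440],(600,600),interpolation=cv2.INTER_CUBIC)[:,:,::-1])
cv2.imwrite('pics/s2.png',cv2.resize(S[265:325,295:375],(800,600),interpolation=cv2.INTER_CUBIC)[:,:,::-1])
r=comp(T,(8,90,80),(28,255,255),(395,240,425,270));show('brass',r);print(atz('top',r[1],.028))
r=comp(S,(8,60,60),(28,255,255),(315,280,355,310));show('brassS',r);print(atz('side',r[1],.028))
```

```text
tube [array([292.4896, 225.4143]), array([338.5852, 226.5501])] [0.5858 0.0276 0.0115] [ 0.5803 -0.0911  0.0115] 0.11874799885772643 mid [ 0.5831 -0.0318  0.0115]
cap50 [281.6886 272.4551] [275 265  14  15 167]
[0.4622 0.0511 0.113 ]
cap50s [283.8908 202.3361] [277 198  15  10 119]
(array([0.4626, 0.0512, 0.1111]), np.float64(0.000575565966641934))
vialcap [342.1154 275.641 ] [334 267  17  18 234]
[ 0.4527 -0.094   0.073 ] [ 0.4524 -0.0943  0.071 ]
Y [180.688  223.6781] [ 147  198   69   52 3327]
((180.616943359375, 223.6994171142578), (49.51392364501953, 68.84181213378906), 88.05851745605469)
[[0.6552 0.3975 0.04  ]
 [0.6574 0.2235 0.04  ]
 [0.5315 0.22   0.04  ]
 [0.5295 0.3928 0.04  ]] [0.5934 0.3084 0.04  ]
B [174.6045 294.5787] [ 140  268   71   54 3401]
((174.46905517578125, 294.535400390625), (49.02450180053711, 70.31058502197266), 86.18592071533203)
[[0.4727 0.4158 0.04  ]
 [0.4805 0.2403 0.04  ]
 [0.3586 0.2328 0.04  ]
 [0.3511 0.407  0.04  ]] [0.4157 0.324  0.04  ]
brass [408.5758 253.0606] [406 250   6   7  33]
[ 0.5069 -0.2663  0.028 ]
brassS [334.0714 292.8571] [331 291   7   5  28]
[ 0.5067 -0.2691  0.028 ]
```

View pics/t2.png

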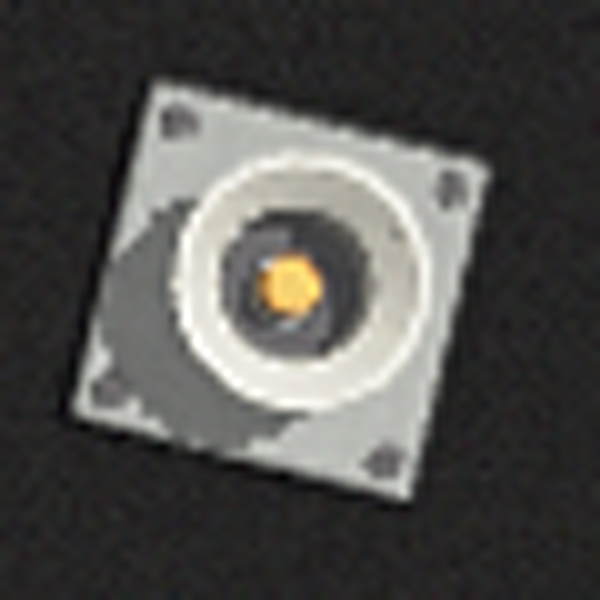

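View pics/s2.png

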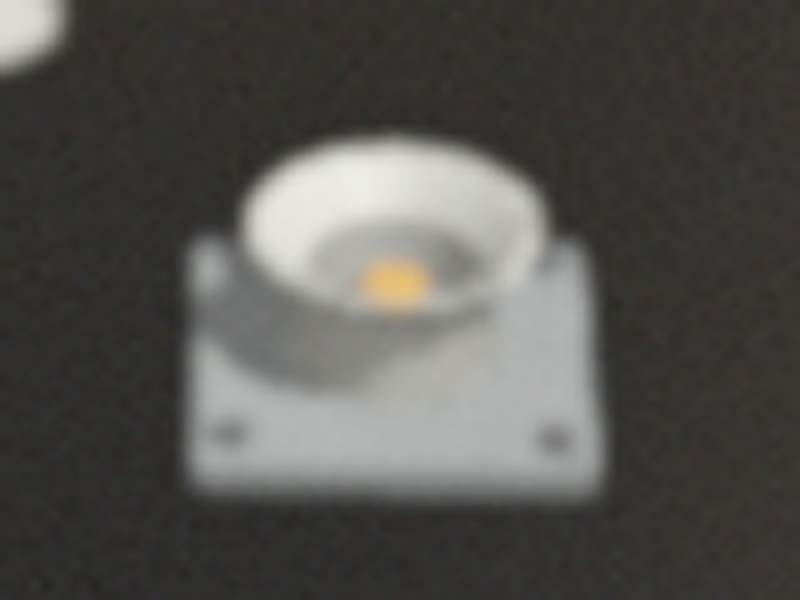

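Measured so far:
- Tube A: mid (0.583,-0.032), length 119 mm, as it should be.
- tube50: (0.462,0.051), with the cap triangulating at 111 mm.
- Vial: (0.4525,-0.094).
- Tester axis: (0.507,-0.267). Both cameras agree.
- Yellow bin (0.593,0.308) and blue bin (0.416,0.324).

Now I'll work out the first move.

```bash
cat > go.py <<'E'
import sys
from h import *
from scipy.spatial.transform import Rotation as Ro
np.set_printoptions(precision=2,suppress=True)
a=np.radians(-2.65)
RT=np.array([[0,-np.sin(a),np.cos(a)],[0,np.cos(a),np.sin(a)],[-1,0,0]])
def plan(*ps):
    s=status.read_state();R=s['orientation'];p=s['tcp_pos']
    print('t',round(s['t'],2),'tcp',np.round(p,4),'gap',round(s['finger_gap'],4),'F',s['wrist_force'],'turn',np.degrees(Ro.from_matrix(R.T@RT).as_rotvec()))
    for q in ps: print(q,'slide',R.T@(np.array(q)-p)*1000)
if __name__=='__main__':
    v=np.array(list(map(float,sys.argv[1:]))).reshape(-1,3); plan(*v.tolist())
E
python3 go.py .583 -.032 .2
```

```text
t 1.25 tcp [ 0.14 -0.61  0.23] gap 0.0912 F [0.09 0.58 0.01] turn [-74.58   0.    -0.  ]
[0.583, -0.032, 0.2] slide [  27.92  561.5  -464.98]
```

Call:
send_rows:
  moves:
    - {"slide":[2,40,-33],"turn":[-6,0,0],"jaw":0.7}
    - {"slide":[4,80,-66],"turn":[-12,0,0],"jaw":0.7}
    - {"slide":[6,120,-99],"turn":[-18,0,0],"jaw":0.7}
    - {"slide":[8,160,-132],"turn":[-24,0,0],"jaw":0.7}
    - {"slide":[10,200,-165],"turn":[-30,0,0],"jaw":0.7}
    - {"slide":[12,240,-199],"turn":[-36,0,0],"jaw":0.7}
    - {"slide":[14,280,-232],"turn":[-42,0,0],"jaw":0.7}
    - {"slide":[16,320,-265],"turn":[-48,0,0],"jaw":0.7}
    - {"slide":[18,360,-298],"turn":[-54,0,0],"jaw":0.7}
    - {"slide":[20,400,-331],"turn":[-60,0,0],"jaw":0.7}
  newtons: 20

```text
t: 2.5
tcp_pos: [0.4561, -0.197, 0.2081]
orientation: [[0.0, 0.293, 0.956], [-0.0, 0.956, -0.293], [-1.0, -0.0, 0.001]]
wrist_force: [0.1, -0.2, -0.3]
finger_gap: 0.0638
```

```bash
python3 go.py .583 -.032 .17
```

```text
t 2.5 tcp [ 0.46 -0.2   0.21] gap 0.0638 F [ 0.11 -0.24 -0.32] turn [-14.39   0.03   0.01]
[0.583, -0.032, 0.17] slide [ 38.08 194.9   73.  ]
```

Call:
send_rows:
  moves:
    - {"slide":[8,40,15],"turn":[-3,0,0],"jaw":0.6}
    - {"slide":[16,80,30],"turn":[-6,0,0],"jaw":0.6}
    - {"slide":[24,120,45],"turn":[-9,0,0],"jaw":0.6}
    - {"slide":[30,158,59],"turn":[-12,0,0],"jaw":0.6}
    - {"slide":[38,195,73],"turn":[-14.4,0,0],"jaw":0.6}
    - {"slide":[38,195,73],"turn":[-14.4,0,0],"jaw":0.6}
    - {"slide":[38,195,73],"turn":[-14.4,0,0],"jaw":0.6}

```text
t: 3.38
tcp_pos: [0.5823, -0.0339, 0.1699]
orientation: [[-0.0, 0.049, 0.999], [-0.0, 0.999, -0.049], [-1.0, -0.0, -0.0]]
wrist_force: [-0.1, -0.3, -0.1]
finger_gap: 0.0544
```

```bash
python3 go.py .583 -.032 .017
python3 - <<'E'
from h import *
cv2.imwrite('pics/a1.png',eyes.camera('side')[150:350,200:440,::-1].repeat(3,0).repeat(3,1));
E
```

```text
t 3.38 tcp [ 0.58 -0.03  0.17] gap 0.0544 F [-0.08 -0.31 -0.14] turn [-0.19 -0.02  0.01]
[0.583, -0.032, 0.017] slide [152.88   1.99   0.7 ]
```

View pics/a1.png

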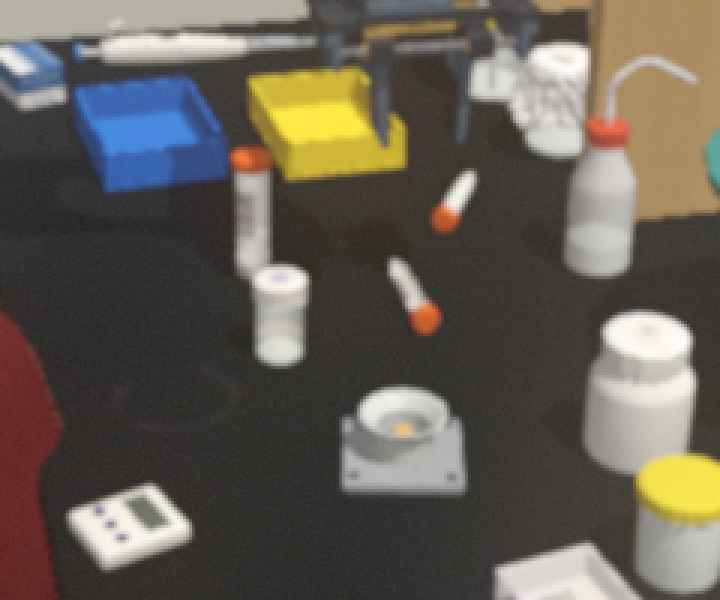

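The enlarged side crop shows the fingers above tube A (crop (415,295)), straddling it; tube B is behind at (455,200). Nothing is in the way, so I descend and grip.

Call:
send_rows:
  moves:
    - {"slide":[40,0,1],"jaw":0.6}
    - {"slide":[80,1,1],"jaw":0.6}
    - {"slide":[115,1,1],"jaw":0.6}
    - {"slide":[140,1,1],"jaw":0.6}
    - {"slide":[153,1,1],"jaw":0.6}
    - {"slide":[153,1,1],"jaw":0.6}
    - {"slide":[153,1,1],"jaw":0}
    - {"slide":[153,1,1],"jaw":0}
    - {"slide":[153,1,1],"jaw":0}
    - {"slide":[153,1,1],"jaw":0}
  newtons: 15

```text
schema error: expected keys slide, turn, jaw
```

```bash
python3 go.py .583 -.032 .15
```

```text
t 3.42 tcp [ 0.58 -0.03  0.17] gap 0.0547 F [-0.66 -1.07 -0.66] turn [-0.22 -0.01  0.01]
[0.583, -0.032, 0.15] slide [20.07  2.32  0.7 ]
```

Call:
send_rows:
  moves:
    - {"slide":[40,0,1],"turn":[0,0,0],"jaw":0.6}
    - {"slide":[80,1,1],"turn":[0,0,0],"jaw":0.6}
    - {"slide":[115,1,1],"turn":[0,0,0],"jaw":0.6}
    - {"slide":[140,1,1],"turn":[0,0,0],"jaw":0.6}
    - {"slide":[153,1,1],"turn":[0,0,0],"jaw":0.6}
    - {"slide":[153,1,1],"turn":[0,0,0],"jaw":0.6}
    - {"slide":[153,1,1],"turn":[0,0,0],"jaw":0}
    - {"slide":[153,1,1],"turn":[0,0,0],"jaw":0}
    - {"slide":[153,1,1],"turn":[0,0,0],"jaw":0}
    - {"slide":[153,1,1],"turn":[0,0,0],"jaw":0}
  newtons: 15

```text
t: 4.68
tcp_pos: [0.5837, -0.0327, 0.0172]
orientation: [[0.0, 0.049, 0.999], [-0.0, 0.999, -0.049], [-1.0, -0.0, 0.0]]
wrist_force: [-1.1, 1.0, 0.1]
finger_gap: 0.018
```

```bash
python3 go.py .583 -.032 .15
```

```text
t 4.67 tcp [ 0.58 -0.03  0.02] gap 0.018 F [-1.07  0.99  0.09] turn [-0.18  0.02  0.  ]
[0.583, -0.032, 0.15] slide [-132.82    0.71   -0.7 ]
```

Call:
send_rows:
  moves:
    - {"slide":[0,0,0],"turn":[0,0,0],"jaw":0}
    - {"slide":[-20,0,0],"turn":[0,0,0],"jaw":0}
    - {"slide":[-60,0,0],"turn":[0,0,0],"jaw":0}
    - {"slide":[-100,0,0],"turn":[0,0,0],"jaw":0}
    - {"slide":[-130,0,0],"turn":[0,0,0],"jaw":0}
    - {"slide":[-133,30,0],"turn":[0,0,0],"jaw":0}
    - {"slide":[-133,70,0],"turn":[0,0,0],"jaw":0}
    - {"slide":[-133,110,0],"turn":[0,0,0],"jaw":0}
    - {"slide":[-133,150,0],"turn":[0,0,0],"jaw":0}
    - {"slide":[-133,190,0],"turn":[0,0,0],"jaw":0}

```text
t: 5.92
tcp_pos: [0.5929, 0.1583, 0.1499]
orientation: [[-0.0, 0.049, 0.999], [-0.0, 0.999, -0.049], [-1.0, -0.0, -0.0]]
wrist_force: [-0.2, -0.4, -0.4]
finger_gap: 0.0152
```

```bash
python3 go.py .593 .308 .15;python3 - <<'E'
from h import *
cv2.imwrite('pics/a2.png',eyes.camera('side')[120:320,200:440,::-1].repeat(3,0).repeat(3,1)); 
E
```

```text
t 5.92 tcp [0.59 0.16 0.15] gap 0.0152 F [-0.23 -0.44 -0.36] turn [-0.19 -0.01  0.  ]
[0.593, 0.308, 0.15] slide [ -0.12 149.55  -7.3 ]
```

View pics/a2.png

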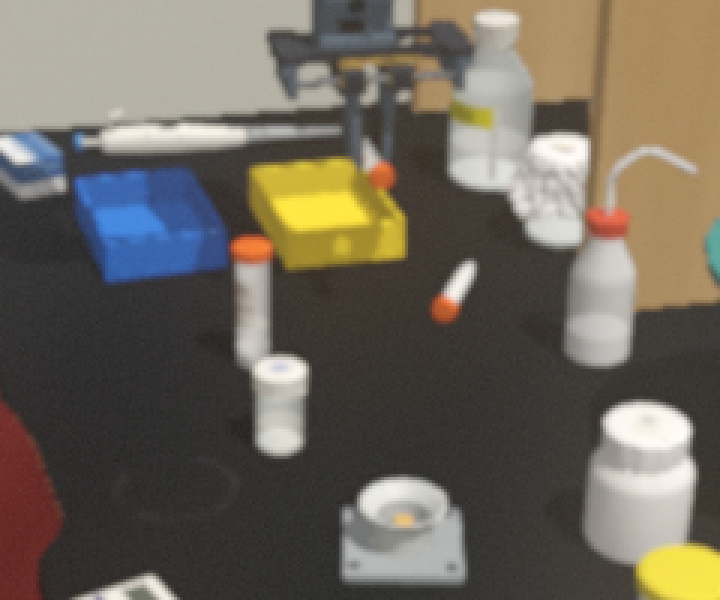

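The tube is gripped and level, seen at crop (375,165). Next: over the yellow bin and down.

Call:
send_rows:
  moves:
    - {"slide":[0,40,-2],"turn":[0,0,0],"jaw":0}
    - {"slide":[0,80,-4],"turn":[0,0,0],"jaw":0}
    - {"slide":[0,115,-6],"turn":[0,0,0],"jaw":0}
    - {"slide":[0,140,-7],"turn":[0,0,0],"jaw":0}
    - {"slide":[0,150,-7],"turn":[0,0,0],"jaw":0}
    - {"slide":[30,150,-7],"turn":[0,0,0],"jaw":0}
    - {"slide":[65,150,-7],"turn":[0,0,0],"jaw":0}
    - {"slide":[95,150,-7],"turn":[0,0,0],"jaw":0}
    - {"slide":[115,150,-7],"turn":[0,0,0],"jaw":0}
    - {"slide":[127,150,-7],"turn":[0,0,0],"jaw":0}

```text
t: 7.22
tcp_pos: [0.5935, 0.3066, 0.0221]
orientation: [[-0.001, 0.05, 0.999], [-0.0, 0.999, -0.05], [-1.0, -0.0, -0.001]]
wrist_force: [-0.0, -0.6, -1.2]
finger_gap: 0.0152
```

```bash
python3 go.py .593 .308 .0225
```

```text
t 7.22 tcp [0.59 0.31 0.02] gap 0.0152 F [-0.04 -0.6  -1.23] turn [-0.21 -0.03  0.02]
[0.593, 0.308, 0.0225] slide [-0.38  1.36 -0.56]
```

Call:
send_rows:
  moves:
    - {"slide":[0,0,0],"turn":[0,0,0],"jaw":0}
    - {"slide":[0,0,0],"turn":[0,0,0],"jaw":0.45}
    - {"slide":[0,0,0],"turn":[0,0,0],"jaw":0.45}
    - {"slide":[0,0,0],"turn":[0,0,0],"jaw":0.45}
    - {"slide":[-15,0,0],"turn":[0,0,0],"jaw":0.45}
    - {"slide":[-40,0,0],"turn":[0,0,0],"jaw":0.45}
    - {"slide":[-80,0,0],"turn":[0,0,0],"jaw":0.45}
    - {"slide":[-120,0,0],"turn":[0,0,0],"jaw":0.7}
    - {"slide":[-160,0,0],"turn":[0,0,0],"jaw":0.7}
    - {"slide":[-180,0,0],"turn":[0,0,0],"jaw":0.7}

```text
t: 8.48
tcp_pos: [0.5941, 0.3075, 0.2067]
orientation: [[0.004, 0.049, 0.999], [0.001, 0.999, -0.049], [-1.0, 0.002, 0.003]]
wrist_force: [0.4, 0.7, -0.3]
finger_gap: 0.0638
```

```bash
python3 go.py .4525 -.094 .2 ;python3 - <<'E'
from h import *
cv2.imwrite('pics/a3.png',eyes.camera('side')[120:320,200:440,::-1].repeat(3,0).repeat(3,1)); 
E
```

```text
t 8.47 tcp [0.59 0.31 0.21] gap 0.0638 F [ 0.41  0.71 -0.29] turn [-0.18  0.2  -0.09]
[0.4525, -0.094, 0.2] slide [   5.64 -407.97 -121.64]
```

View pics/a3.png

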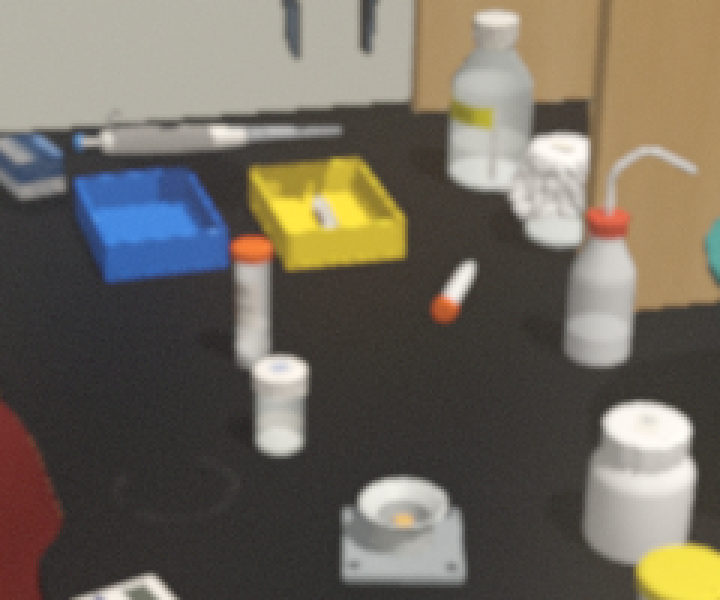

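The small tube lies in the yellow bin (crop (325,212), its cap hidden by the near wall). Now the vial.

Call:
send_rows:
  moves:
    - {"slide":[0,-40,-12],"turn":[0,0,0],"jaw":0.75}
    - {"slide":[0,-85,-25],"turn":[0,0,0],"jaw":0.75}
    - {"slide":[0,-130,-39],"turn":[0,0,0],"jaw":0.75}
    - {"slide":[2,-175,-52],"turn":[0,0,0],"jaw":0.75}
    - {"slide":[2,-220,-66],"turn":[0,0,0],"jaw":0.75}
    - {"slide":[4,-265,-79],"turn":[0,0,0],"jaw":0.75}
    - {"slide":[4,-310,-92],"turn":[0,0,0],"jaw":0.75}
    - {"slide":[6,-355,-106],"turn":[0,0,0],"jaw":0.75}
    - {"slide":[6,-390,-117],"turn":[0,0,0],"jaw":0.75}
    - {"slide":[6,-408,-122],"turn":[0,0,0],"jaw":0.75}

```text
t: 9.78
tcp_pos: [0.4506, -0.0958, 0.1974]
orientation: [[0.0, 0.051, 0.999], [-0.0, 0.999, -0.051], [-1.0, -0.0, 0.0]]
wrist_force: [0.3, -0.6, 0.9]
finger_gap: 0.0683
```

Call:
send_rows:
  moves:
    - {"slide":[0,0,0],"turn":[0,0,0],"jaw":0.75}
    - {"slide":[0,0,0],"turn":[0,0,0],"jaw":0.75}

```text
t: 10.02
tcp_pos: [0.4516, -0.0939, 0.1971]
orientation: [[0.0, 0.049, 0.999], [0.0, 0.999, -0.049], [-1.0, 0.0, 0.0]]
wrist_force: [-0.3, 0.5, 0.1]
finger_gap: 0.0684
```

```bash
python3 go.py .4525 -.094 .055
```

```text
t 10.03 tcp [ 0.45 -0.09  0.2 ] gap 0.0684 F [-0.29  0.49  0.08] turn [-0.19  0.02 -0.01]
[0.4525, -0.094, 0.055] slide [142.13  -0.11   0.91]
```

Call:
send_rows:
  moves:
    - {"slide":[35,0,1],"turn":[0,0,0],"jaw":0.75}
    - {"slide":[70,0,1],"turn":[0,0,0],"jaw":0.75}
    - {"slide":[105,0,1],"turn":[0,0,0],"jaw":0.75}
    - {"slide":[130,0,1],"turn":[0,0,0],"jaw":0.75}
    - {"slide":[142,0,1],"turn":[0,0,0],"jaw":0.75}
    - {"slide":[142,0,1],"turn":[0,0,0],"jaw":0.75}
    - {"slide":[142,0,1],"turn":[0,0,0],"jaw":0.3}
    - {"slide":[142,0,1],"turn":[0,0,0],"jaw":0.3}
    - {"slide":[142,0,1],"turn":[0,0,0],"jaw":0.3}
    - {"slide":[142,0,1],"turn":[0,0,0],"jaw":0.3}
  newtons: 20

```text
t: 11.28
tcp_pos: [0.4527, -0.0945, 0.0553]
orientation: [[0.001, 0.05, 0.999], [-0.0, 0.999, -0.05], [-1.0, -0.0, 0.001]]
wrist_force: [-0.7, 0.3, 6.5]
finger_gap: 0.0419
```

```bash
python3 go.py .4525 -.094 .20
```

```text
t 11.28 tcp [ 0.45 -0.09  0.06] gap 0.0419 F [-0.65  0.27  6.49] turn [-0.19  0.04  0.01]
[0.4525, -0.094, 0.2] slide [-144.71    0.42   -0.08]
```

Call:
send_rows:
  moves:
    - {"slide":[0,0,0],"turn":[0,0,0],"jaw":0.3}
    - {"slide":[0,0,0],"turn":[0,0,0],"jaw":0.3}
    - {"slide":[-15,0,0],"turn":[0,0,0],"jaw":0.3}
    - {"slide":[-45,0,0],"turn":[0,0,0],"jaw":0.3}
    - {"slide":[-80,0,0],"turn":[0,0,0],"jaw":0.3}
    - {"slide":[-115,0,0],"turn":[0,0,0],"jaw":0.3}
    - {"slide":[-140,0,0],"turn":[0,0,0],"jaw":0.3}
    - {"slide":[-150,0,0],"turn":[0,0,0],"jaw":0.3}
    - {"slide":[-150,0,0],"turn":[0,0,0],"jaw":0.3}

```text
t: 12.4
tcp_pos: [0.4525, -0.0944, 0.2049]
orientation: [[0.0, 0.05, 0.999], [-0.0, 0.999, -0.05], [-1.0, -0.0, 0.0]]
wrist_force: [0.6, -0.4, -0.7]
finger_gap: 0.0413
```

```bash
python3 go.py .4157 .324 .205;python3 - <<'E'
from h import *
cv2.imwrite('pics/a4.png',eyes.camera('side')[120:320,200:440,::-1].repeat(3,0).repeat(3,1)); 
E
```

```text
t 12.4 tcp [ 0.45 -0.09  0.2 ] gap 0.0413 F [ 0.61 -0.41 -0.67] turn [-0.19  0.03  0.01]
[0.4157, 0.324, 0.205] slide [ -0.21 416.06 -57.42]
```

View pics/a4.png

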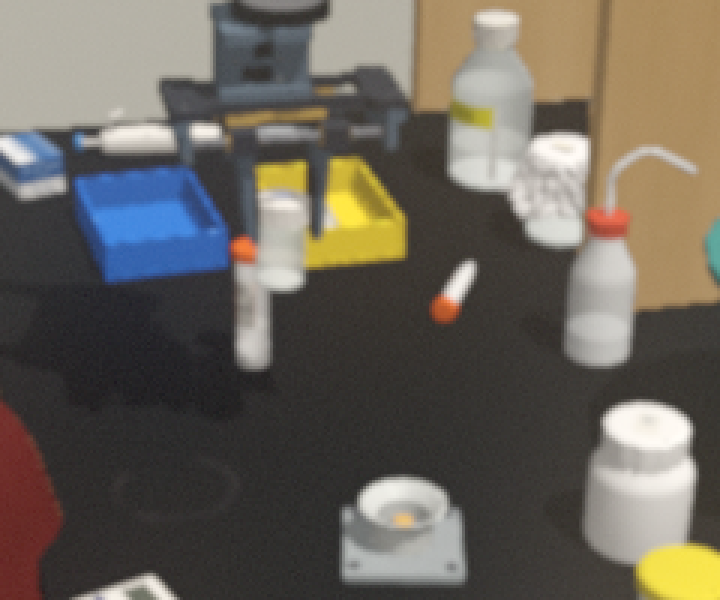

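The vial is held upright (crop (282,240)), its bottom about 35 mm above the top of tube50. Carrying it to the blue bin.

Call:
send_rows:
  moves:
    - {"slide":[0,25,-4],"turn":[0,0,0],"jaw":0.3}
    - {"slide":[0,70,-10],"turn":[0,0,0],"jaw":0.3}
    - {"slide":[0,115,-16],"turn":[0,0,0],"jaw":0.3}
    - {"slide":[0,160,-22],"turn":[0,0,0],"jaw":0.3}
    - {"slide":[0,205,-28],"turn":[0,0,0],"jaw":0.3}
    - {"slide":[0,250,-34],"turn":[0,0,0],"jaw":0.3}
    - {"slide":[0,295,-41],"turn":[0,0,0],"jaw":0.3}
    - {"slide":[0,340,-47],"turn":[0,0,0],"jaw":0.3}
    - {"slide":[0,385,-53],"turn":[0,0,0],"jaw":0.3}
    - {"slide":[0,416,-57],"turn":[0,0,0],"jaw":0.3}

```text
t: 13.7
tcp_pos: [0.4152, 0.3255, 0.2034]
orientation: [[-0.002, 0.048, 0.999], [-0.001, 0.999, -0.048], [-1.0, -0.001, -0.002]]
wrist_force: [1.3, -0.0, -0.4]
finger_gap: 0.041
```

Call:
send_rows:
  moves:
    - {"slide":[0,0,0],"turn":[0,0,0],"jaw":0.3}
    - {"slide":[20,0,0],"turn":[0,0,0],"jaw":0.3}
    - {"slide":[50,0,0],"turn":[0,0,0],"jaw":0.3}

```text
t: 14.08
tcp_pos: [0.4161, 0.3233, 0.1539]
orientation: [[0.0, 0.05, 0.999], [-0.0, 0.999, -0.05], [-1.0, -0.0, 0.0]]
wrist_force: [0.8, 0.1, -0.5]
finger_gap: 0.0414
```

```bash
python3 go.py .4157 .324 .061
```

```text
t 14.07 tcp [0.42 0.32 0.15] gap 0.0414 F [ 0.85  0.09 -0.49] turn [-0.2   0.01  0.01]
[0.4157, 0.324, 0.061] slide [92.92  0.74 -0.5 ]
```

Call:
send_rows:
  moves:
    - {"slide":[25,0,0],"turn":[0,0,0],"jaw":0.3}
    - {"slide":[55,0,0],"turn":[0,0,0],"jaw":0.3}
    - {"slide":[78,0,0],"turn":[0,0,0],"jaw":0.3}
    - {"slide":[88,0,0],"turn":[0,0,0],"jaw":0.3}
    - {"slide":[92,0,0],"turn":[0,0,0],"jaw":0.3}
    - {"slide":[94,0,0],"turn":[0,0,0],"jaw":0.3}
    - {"slide":[94,0,0],"turn":[0,0,0],"jaw":0.3}

```text
t: 14.95
tcp_pos: [0.4163, 0.324, 0.0614]
orientation: [[0.001, 0.049, 0.999], [0.0, 0.999, -0.049], [-1.0, 0.0, 0.001]]
wrist_force: [-0.1, -0.1, -0.6]
finger_gap: 0.0415
```

```bash
python3 go.py .4157 .324 .061;python3 - <<'E'
from h import *
cv2.imwrite('pics/a5.png',eyes.camera('side')[120:320,200:440,::-1].repeat(3,0).repeat(3,1)); 
E
```

```text
t 14.95 tcp [0.42 0.32 0.06] gap 0.0415 F [-0.06 -0.13 -0.64] turn [-0.18  0.04 -0.02]
[0.4157, 0.324, 0.061] slide [ 0.37 -0.07 -0.59]
```

View pics/a5.png

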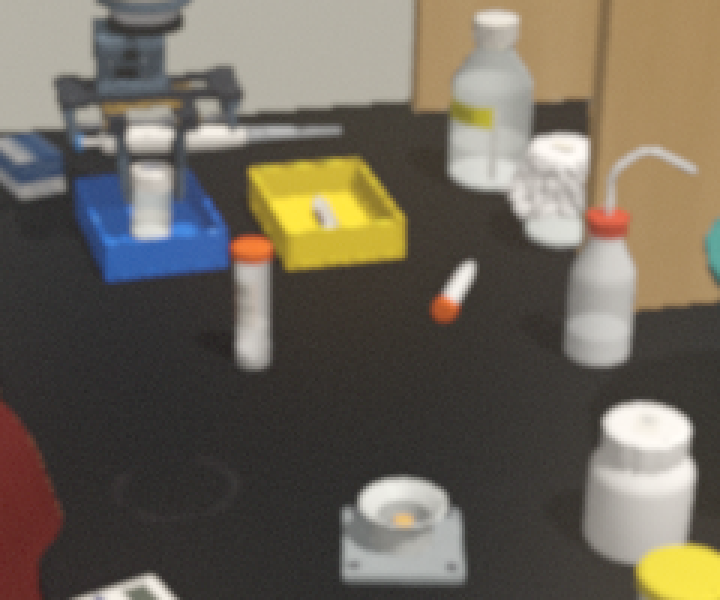

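The vial is in the middle of the blue bin (crop (150,205)). Lower the last millimetres and release.

Call:
send_rows:
  moves:
    - {"slide":[1,0,0],"turn":[0,0,0],"jaw":0.3}
    - {"slide":[2,0,0],"turn":[0,0,0],"jaw":0.3}
    - {"slide":[2,0,0],"turn":[0,0,0],"jaw":0.3}
    - {"slide":[2,0,0],"turn":[0,0,0],"jaw":0.75}
    - {"slide":[2,0,0],"turn":[0,0,0],"jaw":0.75}
    - {"slide":[2,0,0],"turn":[0,0,0],"jaw":0.75}
    - {"slide":[-20,0,0],"turn":[0,0,0],"jaw":0.75}
    - {"slide":[-60,0,0],"turn":[0,0,0],"jaw":0.75}
    - {"slide":[-110,0,0],"turn":[0,0,0],"jaw":0.75}
    - {"slide":[-140,0,0],"turn":[0,0,0],"jaw":0.75}

```text
t: 16.25
tcp_pos: [0.4164, 0.3242, 0.2032]
orientation: [[0.002, 0.049, 0.999], [0.001, 0.999, -0.049], [-1.0, 0.001, 0.002]]
wrist_force: [-0.2, -0.1, -0.6]
finger_gap: 0.0687
```

```bash
python3 go.py .4624 .0511 .2;python3 - <<'E'
from h import *
S=eyes.camera('side')[130:230,200:360,::-1];cv2.imwrite('pics/a6.png',cv2.resize(S,(800,500)))
T=eyes.camera('top')[170:340,120:440,::-1];cv2.imwrite('pics/a6t.png',cv2.resize(T,(800,425)))
E
```

```text
t 16.25 tcp [0.42 0.32 0.2 ] gap 0.0687 F [-0.22 -0.15 -0.57] turn [-0.18  0.1  -0.07]
[0.4624, 0.0511, 0.2] slide [   2.96 -270.49   59.39]
```

View pics/a6.png

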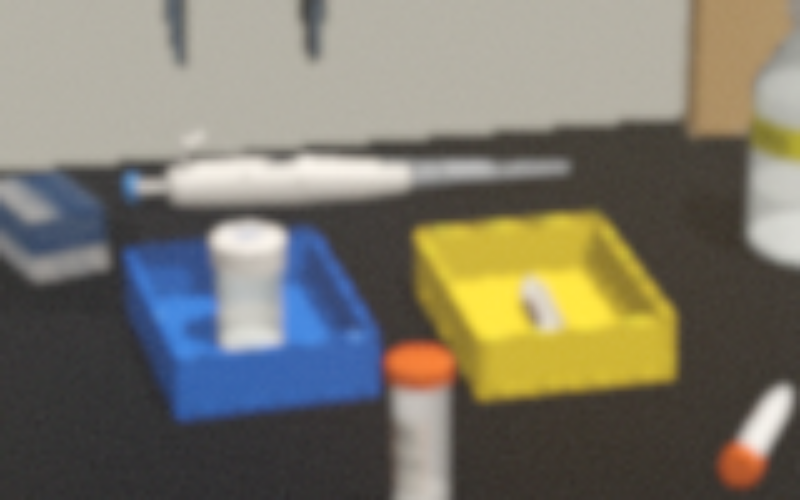

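View pics/a6t.png

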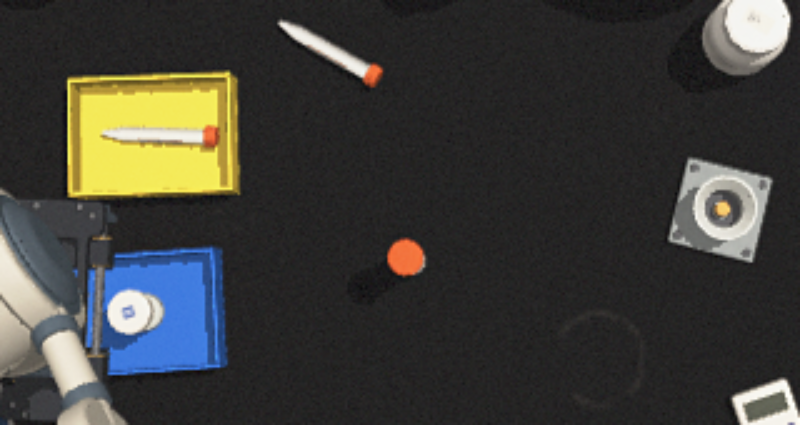

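The vial stands upright in the blue bin, and the small tube lies flat in the yellow bin (top crop (160,135)). Now the big tube.

Call:
send_rows:
  moves:
    - {"slide":[0,-35,8],"turn":[0,0,0],"jaw":0.75}
    - {"slide":[1,-75,16],"turn":[0,0,0],"jaw":0.75}
    - {"slide":[1,-115,25],"turn":[0,0,0],"jaw":0.75}
    - {"slide":[1,-155,34],"turn":[0,0,0],"jaw":0.75}
    - {"slide":[2,-195,43],"turn":[0,0,0],"jaw":0.75}
    - {"slide":[2,-235,52],"turn":[0,0,0],"jaw":0.75}
    - {"slide":[3,-260,57],"turn":[0,0,0],"jaw":0.75}
    - {"slide":[3,-270,59],"turn":[0,0,0],"jaw":0.75}
    - {"slide":[3,-270,59],"turn":[0,0,0],"jaw":0.75}
    - {"slide":[3,-270,59],"turn":[0,0,0],"jaw":0.75}

```text
t: 17.6
tcp_pos: [0.4614, 0.0521, 0.1978]
orientation: [[-0.0, 0.049, 0.999], [0.0, 0.999, -0.049], [-1.0, 0.0, -0.0]]
wrist_force: [0.3, 0.0, -0.0]
finger_gap: 0.0682
```

```bash
python3 go.py .4624 .0511 .104
```

```text
t 17.6 tcp [0.46 0.05 0.2 ] gap 0.0682 F [ 0.29  0.04 -0.02] turn [-0.15 -0.02 -0.01]
[0.4624, 0.0511, 0.104] slide [93.78 -1.01  1.05]
```

Call:
send_rows:
  moves:
    - {"slide":[30,-1,1],"turn":[0,0,0],"jaw":0.75}
    - {"slide":[60,-1,1],"turn":[0,0,0],"jaw":0.75}
    - {"slide":[83,-1,1],"turn":[0,0,0],"jaw":0.75}
    - {"slide":[94,-1,1],"turn":[0,0,0],"jaw":0.75}
    - {"slide":[94,-1,1],"turn":[0,0,0],"jaw":0.75}
    - {"slide":[94,-1,1],"turn":[0,0,0],"jaw":0.2}
    - {"slide":[94,-1,1],"turn":[0,0,0],"jaw":0.2}
    - {"slide":[94,-1,1],"turn":[0,0,0],"jaw":0.2}
    - {"slide":[94,-1,1],"turn":[0,0,0],"jaw":0.2}
    - {"slide":[94,-1,1],"turn":[0,0,0],"jaw":0.2}
  newtons: 40

```text
t: 18.85
tcp_pos: [0.4628, 0.0503, 0.1041]
orientation: [[0.0, 0.05, 0.999], [-0.0, 0.999, -0.05], [-1.0, 0.0, 0.0]]
wrist_force: [0.4, -0.0, 3.0]
finger_gap: 0.0321
```

Call:
send_rows:
  moves:
    - {"slide":[0,0,0],"turn":[0,0,0],"jaw":0.2}
    - {"slide":[-10,0,0],"turn":[0,0,0],"jaw":0.2}
    - {"slide":[-35,0,0],"turn":[0,0,0],"jaw":0.2}
    - {"slide":[-70,0,0],"turn":[0,0,0],"jaw":0.2}
    - {"slide":[-85,0,0],"turn":[0,0,0],"jaw":0.2}
    - {"slide":[-85,0,0],"turn":[0,0,0],"jaw":0.2}

```text
t: 19.6
tcp_pos: [0.4631, 0.0503, 0.1901]
orientation: [[0.002, 0.049, 0.999], [-0.0, 0.999, -0.049], [-1.0, 0.0, 0.002]]
wrist_force: [-0.1, -0.3, 0.4]
finger_gap: 0.0322
```

```bash
python3 go.py .507 -.267 .189;python3 - <<'E'
from h import *
S=eyes.camera('side')[130:330,200:440,::-1];cv2.imwrite('pics/a7.png',cv2.resize(S,(720,600)))
E
```

```text
t 19.6 tcp [0.46 0.05 0.19] gap 0.0322 F [-0.11 -0.27  0.37] turn [-0.18  0.14 -0.  ]
[0.507, -0.267, 0.189] slide [   1.26 -314.75   59.52]
```

View pics/a7.png

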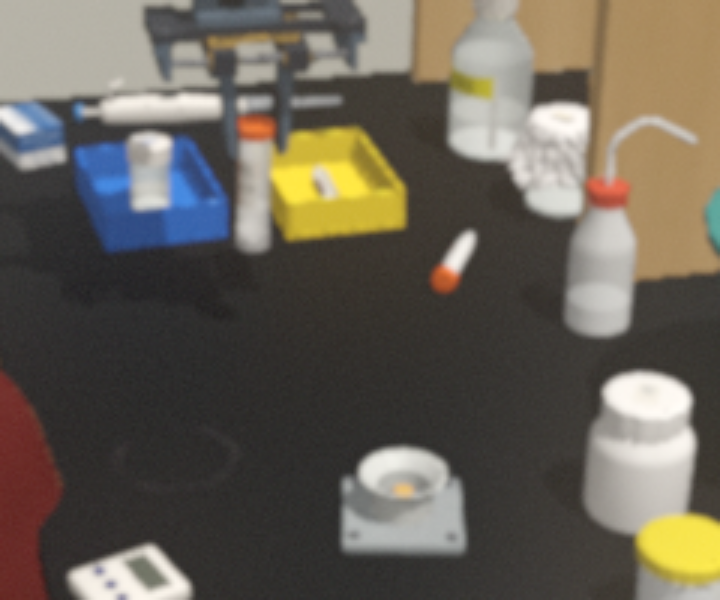

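The big tube hangs upright in the gripper (crop (254,185)). Carry it over the tester with its foot at about 85 mm, above the 43 mm mouth.

Call:
send_rows:
  moves:
    - {"slide":[0,-25,5],"turn":[0,0,0],"jaw":0.2}
    - {"slide":[0,-60,11],"turn":[0,0,0],"jaw":0.2}
    - {"slide":[0,-95,18],"turn":[0,0,0],"jaw":0.2}
    - {"slide":[0,-135,25],"turn":[0,0,0],"jaw":0.2}
    - {"slide":[0,-175,33],"turn":[0,0,0],"jaw":0.2}
    - {"slide":[0,-215,40],"turn":[0,0,0],"jaw":0.2}
    - {"slide":[0,-255,48],"turn":[0,0,0],"jaw":0.2}
    - {"slide":[0,-290,55],"turn":[0,0,0],"jaw":0.2}
    - {"slide":[0,-308,58],"turn":[0,0,0],"jaw":0.2}
    - {"slide":[0,-315,60],"turn":[0,0,0],"jaw":0.2}

```text
t: 20.9
tcp_pos: [0.5066, -0.2675, 0.1881]
orientation: [[-0.001, 0.05, 0.999], [0.001, 0.999, -0.05], [-1.0, 0.001, -0.001]]
wrist_force: [0.6, -0.4, -0.5]
finger_gap: 0.0318
```

Call:
send_rows:
  moves:
    - {"slide":[0,0,0],"turn":[0,0,0],"jaw":0.2}
    - {"slide":[0,0,0],"turn":[0,0,0],"jaw":0.2}
    - {"slide":[0,0,0],"turn":[0,0,0],"jaw":0.2}
    - {"slide":[0,0,0],"turn":[0,0,0],"jaw":0.2}

```text
t: 21.4
tcp_pos: [0.507, -0.2669, 0.189]
orientation: [[0.0, 0.049, 0.999], [-0.0, 0.999, -0.049], [-1.0, -0.0, 0.0]]
wrist_force: [-0.1, 0.3, -0.5]
finger_gap: 0.0322
```

```bash
python3 go.py .507 -.267 .150;python3 - <<'E'
from h import *
S=eyes.camera('side');T=eyes.camera('top')
cv2.imwrite('pics/a8.png',cv2.resize(S[200:320,260:420,::-1],(800,600)))
def comp(im,lo,hi,box):
    x0,y0,x1,y1=box; h=cv2.cvtColor(im,cv2.COLOR_RGB2HSV)
    m=cv2.inRange(h,lo,hi)[y0:y1,x0:x1]; n,l,s,c=cv2.connectedComponentsWithStats(m); i=1+np.argmax(s[1:,4]); return c[i]+[x0,y0],s[i]
r=comp(S,(3,130,120),(18,255,255),(315,200,360,280));print(r)
for d in eyes.pinpoint('side','tube50')[:2]: print(d['score'],d['centre'],atz('side',d['centre'],.085))
for z in (.085,.2): print(proj('side',(.507,-.267,z)))
cv2.imwrite('pics/a8t.png',cv2.resize(T[200:300,340:480,::-1],(700,500)))
E
```

```text
t 21.4 tcp [ 0.51 -0.27  0.19] gap 0.0322 F [-0.11  0.27 -0.51] turn [-0.15  0.    0.  ]
[0.507, -0.267, 0.15] slide [39.01 -0.14  0.05]
(array([338.11594203, 226.44202899]), array([ 17,  21,  14,  12, 138], dtype=int32))
0.97 [331.1, 271.7] [ 0.4980989  -0.26890067  0.085     ]
0.5 [351.8, 220.2] [ 0.62099518 -0.0393881   0.085     ]
(np.float64(334.7185259547142), np.float64(270.75962221491835))
(np.float64(336.3605121625541), np.float64(224.5128474709381))
```

View pics/a8.png

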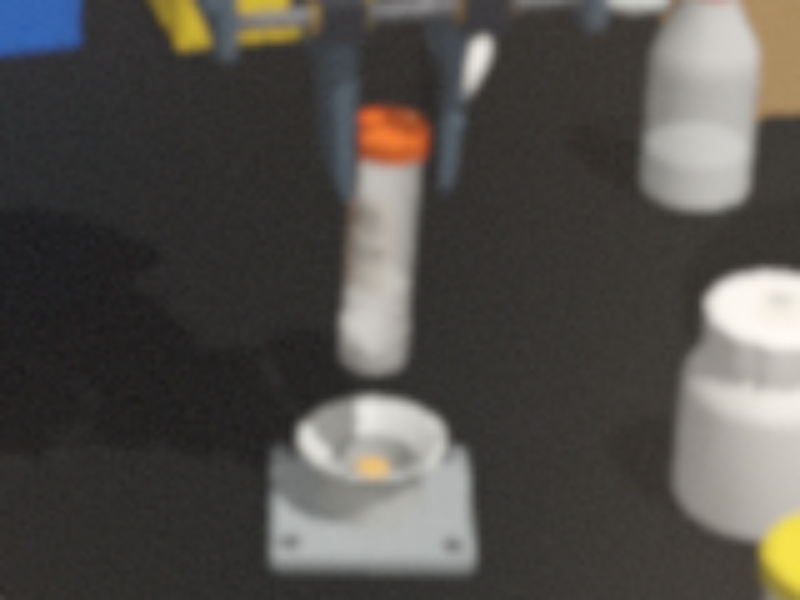

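View pics/a8t.png

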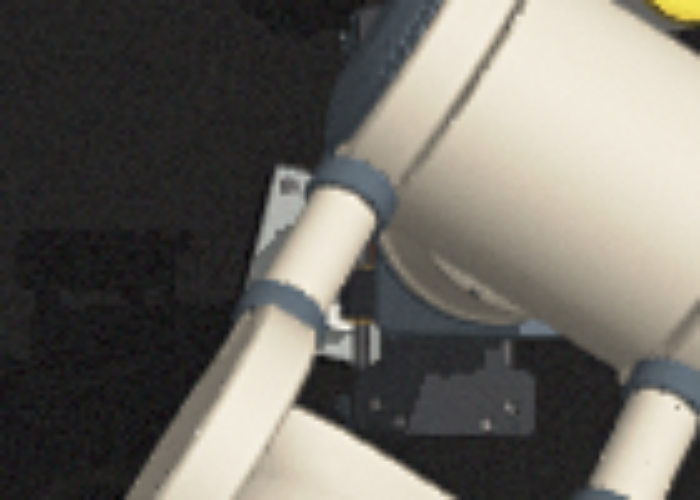

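The side crop shows the tube over the collar, but it leans: cap at (394,130), foot at (374,368). That is more slant than a vertical line has there, so I'll measure the tilt before inserting.

```bash
python3 - <<'E'
from h import *
S=eyes.camera('side')
g=S.astype(int)
for r in range(218,278,3):
    row=g[r,318:356]; print(r,' '.join('%3d'%v for v in row.sum(1)//3))
for z in (.085,.095,.12,.15,.185,.2): print(z,np.round(proj('side',(.507,-.267,z)),1))
print('y+10mm',proj('side',(.507,-.257,.085)),'x+10',proj('side',(.517,-.267,.085)))
E
python3 - <<'E'
import cv2
from h import *
S=eyes.camera('side')
cv2.imwrite('pics/a9.png',cv2.resize(S[205:280,300:375,::-1],(600,600),interpolation=cv2.INTER_CUBIC))
E
```

```text
218  48  48  46  45  50  56  63  65  74  86  92  93  88  73  57  50  49  47  49  52  48  52  47  51  46  47  39  43  44  45  56  66  73  84 106 125 118  83
221  48  48  45  46  50  57  62  64  74  85  92  93  86  77  77  83  86  85  81  73  73  67  63  62  54  50  44  42  45  50  59  71  76  77  69  59  53  48
224  45  47  47  47  49  53  59  63  71  83  92  93  90  95 111 120 126 124 118 108 100 100  94  93  94  90  78  64  52  53  73  87  94  90  78  59  51  51
227  46  50  47  45  50  51  57  62  68  84  93  91  85  93 114 128 135 136 142 140 139 132 124 123 121 117 108  89  63  60  75  88  92  83  67  51  45  47
230  45  42  44  47  42  50  56  62  68  80  93  92  85  80  88  96  98 105 109 113 118 119 117 116 113 108  98  77  60  58  76  91  93  83  62  50  48  50
233  48  43  45  45  44  46  48  53  64  79  88  93  91 113 148 168 168 166 162 162 161 157 159 153 147 126  90  50  48  62  80  91  89  75  57  50  49  51
236  45  48  46  42  47  46  46  48  53  67  83  88  91 120 156 180 187 188 188 187 183 180 172 165 154 127  85  51  49  61  78  84  72  58  51  47  53  49
239  49 
[... 1574 characters left out ...]
6  35  38  38  48  75 113 135 147 160 174 188 193 188 182 175 168 158 137 102  64  49  46  49  49  51  49  48  47  49  49  47  51  51
272  39  36  34  39  33  36  34  35  39  54  82 103 120 131 142 151 157 157 158 157 153 141 114  80  54  47  49  49  49  48  46  52  49  49  49  49  48  50
275  37  39  36  39  38  36  37  36  35  40  41  41  54  65  77  84  85  84  82  77  68  58  54  49  50  47  46  49  47  48  50  49  55  48  49  48  50  50
0.085 [334.7 270.8]
0.095 [334.9 266.9]
0.12 [335.2 257.1]
0.15 [335.6 245.1]
0.185 [336.1 230.8]
0.2 [336.4 224.5]
y+10mm (np.float64(333.4301613724478), np.float64(268.4728248092804)) x+10 (np.float64(339.04110441894613), np.float64(270.1985156627665))
```

View pics/a9.png

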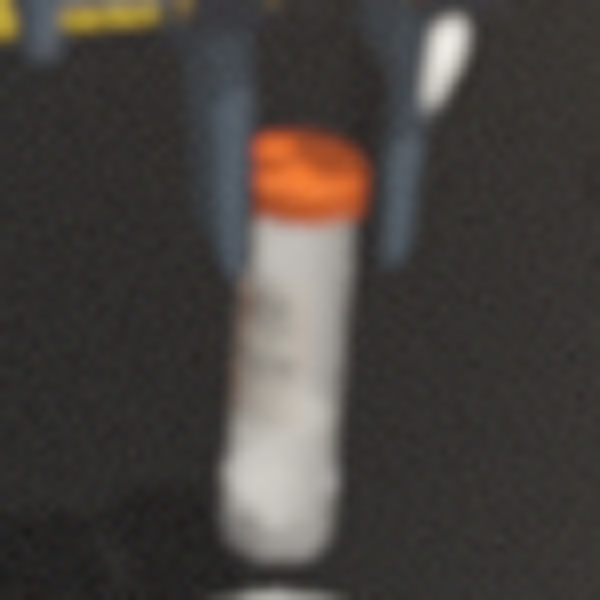

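The tube leans about 0.045 rad, almost all of it in x: the foot is on the axis and the cap is about +4 mm in x. I'll turn it back −2.5° about tool y, shift −4 mm in x, and check.

Call:
send_rows:
  moves:
    - {"slide":[0,0,-2],"turn":[0,-1.2,0],"jaw":0.2}
    - {"slide":[0,0,-4],"turn":[0,-2.5,0],"jaw":0.2}
    - {"slide":[0,0,-4],"turn":[0,-2.5,0],"jaw":0.2}
    - {"slide":[0,0,-4],"turn":[0,-2.5,0],"jaw":0.2}
    - {"slide":[0,0,-4],"turn":[0,-2.5,0],"jaw":0.2}

```text
t: 22.28
tcp_pos: [0.503, -0.2671, 0.1889]
orientation: [[0.044, 0.049, 0.998], [-0.002, 0.999, -0.049], [-0.999, -0.0, 0.044]]
wrist_force: [-1.1, -0.4, -0.7]
finger_gap: 0.0321
```

```bash
cat > ax.py <<'E'
from h import *
import sys
S=eyes.camera('side'); g=S.astype(int).mean(2)
for r in (227,239,245,251,257,263,269):
    w=g[r,322:350]; m=max(w); 
    t=.5*(m+47); c=np.argmax(w)
    L=c
    while w[L]>t:L-=1
    R=c
    while w[R]>t:R+=1
    l=L+(t-w[L])/(w[L+1]-w[L]); rr=R-(t-w[R])/(w[R-1]-w[R])
    zz=np.linspace(.0,.21,400); P=np.array([proj('side',(.507,-.267,z)) for z in zz]); e=np.interp(-r,-P[:,1],P[:,0])
    print(r,'centre',round(322+(l+rr)/2,1),'width',round(rr-l,1),'axis',round(e,1))
cv2.imwrite('pics/'+sys.argv[1],cv2.resize(S[205:305,300:375,::-1],(450,600),interpolation=cv2.INTER_CUBIC))
E
python3 ax.py b1.png; python3 go.py .507 -.267 .150
```

```text
227 centre 335.6 width 14.8 axis 336.3
239 centre 335.5 width 12.2 axis 335.8
245 centre 335.5 width 11.8 axis 335.6
251 centre 335.3 width 12.1 axis 335.4
257 centre 334.9 width 12.7 axis 335.2
263 centre 334.4 width 13.6 axis 335.0
269 centre 334.5 width 12.5 axis 334.8
t 22.32 tcp [ 0.5  -0.27  0.19] gap 0.0319 F [-0.86  0.28 -0.53] turn [-0.18  2.5   0.  ]
[0.507, -0.267, 0.15] slide [39.03  0.28  2.22]
```

View pics/b1.png

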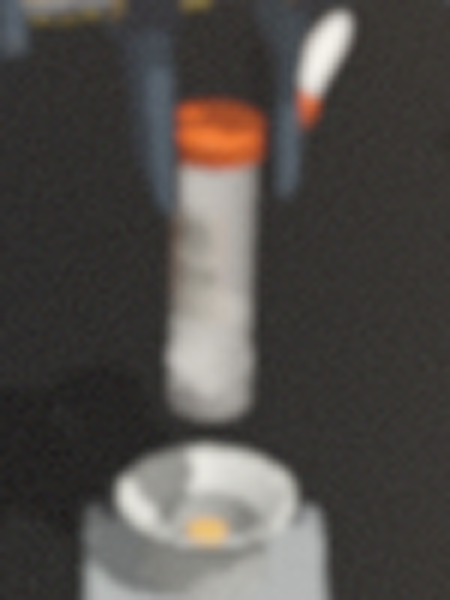

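The tube is now parallel to the collar axis within a pixel and centred over it. Descending vertically (tool direction (0.999,0,−0.044)) to just above the plunger.

Call:
send_rows:
  moves:
    - {"slide":[12,0,-0.5],"turn":[0,0,0],"jaw":0.2}
    - {"slide":[24,0,-1],"turn":[0,0,0],"jaw":0.2}
    - {"slide":[34,0,-1.5],"turn":[0,0,0],"jaw":0.2}
    - {"slide":[42,0,-1.8],"turn":[0,0,0],"jaw":0.2}
    - {"slide":[48,0,-2.1],"turn":[0,0,0],"jaw":0.2}
    - {"slide":[52,0,-2.3],"turn":[0,0,0],"jaw":0.2}
    - {"slide":[52,0,-2.3],"turn":[0,0,0],"jaw":0.2}

```text
t: 23.2
tcp_pos: [0.5029, -0.2671, 0.1367]
orientation: [[0.043, 0.049, 0.998], [-0.002, 0.999, -0.049], [-0.999, 0.0, 0.043]]
wrist_force: [0.3, -1.5, -0.9]
finger_gap: 0.0322
```

```bash
python3 go.py .503 -.267 .120
python3 - <<'E'
from h import *
S=eyes.camera('side')
cv2.imwrite('pics/b2.png',cv2.resize(S[215:315,290:380,::-1],(540,600),interpolation=cv2.INTER_CUBIC))
E
```

```text
t 23.2 tcp [ 0.5  -0.27  0.14] gap 0.0322 F [ 0.26 -1.48 -0.91] turn [-0.18  2.49 -0.  ]
[0.503, -0.267, 0.12] slide [16.71  0.06 -0.62]
```

View pics/b2.png

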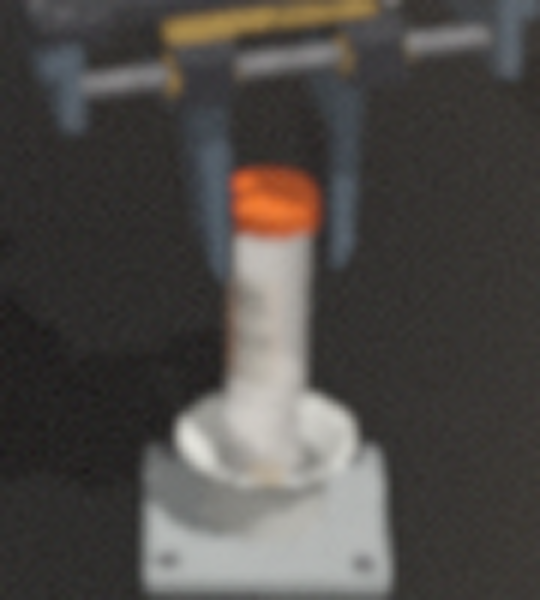

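The foot is inside the collar, centred just above the plunger (crop (265,470)), with no side contact. Pressing slowly.

Call:
send_rows:
  moves:
    - {"slide":[1.5,0,-0.1],"turn":[0,0,0],"jaw":0.2}
    - {"slide":[3,0,-0.1],"turn":[0,0,0],"jaw":0.2}
    - {"slide":[4.5,0,-0.2],"turn":[0,0,0],"jaw":0.2}
    - {"slide":[6,0,-0.3],"turn":[0,0,0],"jaw":0.2}
    - {"slide":[7,0,-0.3],"turn":[0,0,0],"jaw":0.2}
    - {"slide":[8,0,-0.3],"turn":[0,0,0],"jaw":0.2}
    - {"slide":[9,0,-0.4],"turn":[0,0,0],"jaw":0.2}
    - {"slide":[9,0,-0.4],"turn":[0,0,0],"jaw":0.2}

```text
t: 24.25
tcp_pos: [0.503, -0.2671, 0.1279]
orientation: [[0.044, 0.049, 0.998], [-0.002, 0.999, -0.049], [-0.999, -0.0, 0.044]]
wrist_force: [-0.8, -0.7, 5.7]
finger_gap: 0.0322
```

Call:
send_rows:
  moves:
    - {"slide":[1,0,0],"turn":[0,0,0],"jaw":0.2}
    - {"slide":[2,0,0],"turn":[0,0,0],"jaw":0.2}
    - {"slide":[3,0,-0.1],"turn":[0,0,0],"jaw":0.2}
    - {"slide":[4,0,-0.1],"turn":[0,0,0],"jaw":0.2}
    - {"slide":[4.5,0,-0.2],"turn":[0,0,0],"jaw":0.2}
    - {"slide":[5,0,-0.2],"turn":[0,0,0],"jaw":0.2}
    - {"slide":[5,0,-0.2],"turn":[0,0,0],"jaw":0.2}
    - {"slide":[5,0,-0.2],"turn":[0,0,0],"jaw":0.2}

```text
t: 25.25
tcp_pos: [0.5031, -0.2672, 0.1231]
orientation: [[0.044, 0.049, 0.998], [-0.002, 0.999, -0.049], [-0.999, -0.0, 0.044]]
wrist_force: [-1.4, 0.2, 6.6]
finger_gap: 0.032
```

Call:
send_rows:
  moves:
    - {"slide":[0.5,0,0],"turn":[0,0,0],"jaw":0.2}
    - {"slide":[1,0,0],"turn":[0,0,0],"jaw":0.2}
    - {"slide":[1.5,0,0],"turn":[0,0,0],"jaw":0.2}
    - {"slide":[2,0,0],"turn":[0,0,0],"jaw":0.2}
    - {"slide":[2,0,0],"turn":[0,0,0],"jaw":0.2}

```text
t: 25.88
tcp_pos: [0.5032, -0.2672, 0.1211]
orientation: [[0.044, 0.049, 0.998], [-0.002, 0.999, -0.049], [-0.999, -0.0, 0.044]]
wrist_force: [-1.2, 1.1, 8.2]
finger_gap: 0.0321
```

Call:
send_rows:
  moves:
    - {"slide":[0.4,0,0],"turn":[0,0,0],"jaw":0.2}
    - {"slide":[0.8,0,0],"turn":[0,0,0],"jaw":0.2}
    - {"slide":[0.8,0,0],"turn":[0,0,0],"jaw":0.2}

```text
t: 26.25
tcp_pos: [0.5032, -0.2672, 0.1203]
orientation: [[0.044, 0.049, 0.998], [-0.002, 0.999, -0.049], [-0.999, -0.0, 0.044]]
wrist_force: [-1.7, 0.8, 8.3]
finger_gap: 0.0325
```

```bash
python3 go.py .503 -.267 .120
```

```text
t 26.25 tcp [ 0.5  -0.27  0.12] gap 0.0325 F [-1.69  0.76  8.34] turn [-0.18  2.53  0.02]
[0.503, -0.267, 0.12] slide [ 0.29  0.2  -0.22]
```

Call:
send_rows:
  moves:
    - {"slide":[0.4,0,0],"turn":[0,0,0],"jaw":0.2}
    - {"slide":[0.7,0,0],"turn":[0,0,0],"jaw":0.2}
    - {"slide":[0.7,0,0],"turn":[0,0,0],"jaw":0.2}

```text
t: 26.62
tcp_pos: [0.5033, -0.2673, 0.1198]
orientation: [[0.044, 0.049, 0.998], [-0.003, 0.999, -0.049], [-0.999, -0.001, 0.044]]
wrist_force: [-1.0, 0.0, 12.1]
finger_gap: 0.0318
```

Call:
send_rows:
  moves:
    - {"slide":[0.4,0,0],"turn":[0,0,0],"jaw":0.2}
    - {"slide":[0.4,0,0],"turn":[0,0,0],"jaw":0.2}

```text
t: 26.88
tcp_pos: [0.5036, -0.2674, 0.1198]
orientation: [[0.045, 0.049, 0.998], [-0.003, 0.999, -0.049], [-0.999, -0.001, 0.045]]
wrist_force: [-2.1, 0.0, 17.3]
finger_gap: 0.0322
```

```bash
python3 go.py .503 -.267 .120
```

```text
t 26.88 tcp [ 0.5  -0.27  0.12] gap 0.0322 F [-2.11  0.01 17.33] turn [-0.18  2.57  0.05]
[0.503, -0.267, 0.12] slide [-0.26  0.42 -0.56]
```

The TCP has stopped at 0.1198 while the force rises to 17 N, so the foot is on the hard stop. A small extra push for margin, then check upright.

Call:
send_rows:
  moves:
    - {"slide":[0.3,0,0],"turn":[0,0,0],"jaw":0.2}
    - {"slide":[0.3,0,0],"turn":[0,0,0],"jaw":0.2}
    - {"slide":[0.3,0,0],"turn":[0,0,0],"jaw":0.2}
    - {"slide":[0.3,0,0],"turn":[0,0,0],"jaw":0.2}
    - {"slide":[0.3,0,0],"turn":[0,0,0],"jaw":0.2}

```text
t: 27.5
tcp_pos: [0.5037, -0.2675, 0.1197]
orientation: [[0.045, 0.049, 0.998], [-0.003, 0.999, -0.049], [-0.999, -0.001, 0.045]]
wrist_force: [-2.1, 0.1, 18.7]
finger_gap: 0.0321
```

```bash
python3 go.py .503 -.267 .120
python3 - <<'E'
from h import *
S=eyes.camera('side');T=eyes.camera('top')
cv2.imwrite('pics/c1.png',cv2.resize(S[225:315,285:385,::-1],(660,594),interpolation=cv2.INTER_CUBIC))
cv2.imwrite('pics/c2.png',cv2.resize(T[150:350,120:440,::-1],(800,500)))
cv2.imwrite('pics/c3.png',S[:,:,::-1])
for z in(.05,.08,.1,.125):print(z,np.round(proj('side',(.507,-.267,z)),1))
g=S.astype(int).mean(2)
for r in range(250,286,3):
    w=g[r,322:350];c=8+np.argmax(w[8:18]);t=.5*(w[c]+47);L=c;R=c
    while w[L]>t and L>0:L-=1
    while w[R]>t and R<27:R+=1
    l=L+(t-w[L])/(w[L+1]-w[L]); rr=R-(t-w[R])/(w[R-1]-w[R]);print(r,round(322+(l+rr)/2,1),round(rr-l,1))
E
```

```text
t 27.5 tcp [ 0.5  -0.27  0.12] gap 0.0321 F [-2.14  0.09 18.73] turn [-0.18  2.6   0.07]
[0.503, -0.267, 0.12] slide [-0.34  0.48 -0.71]
0.05 [334.2 284.1]
0.08 [334.7 272.7]
0.1 [334.9 264.9]
0.125 [335.3 255.1]
250 330.7 15.3
253 332.9 18.5
256 335.1 14.6
259 335.2 13.8
262 334.9 12.8
265 334.7 12.2
268 334.9 11.7
271 335.1 10.9
274 334.6 11.8
277 334.7 11.4
280 335.2 14.3
283 334.5 25.7
```

View pics/c1.png

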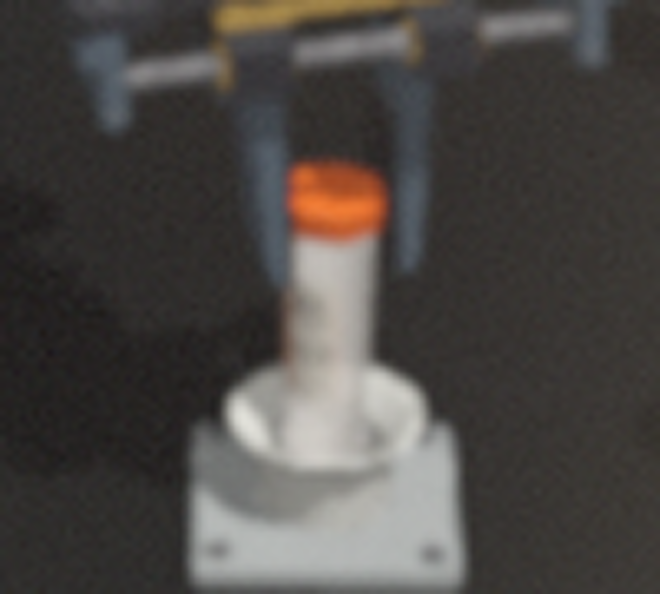

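View pics/c2.png

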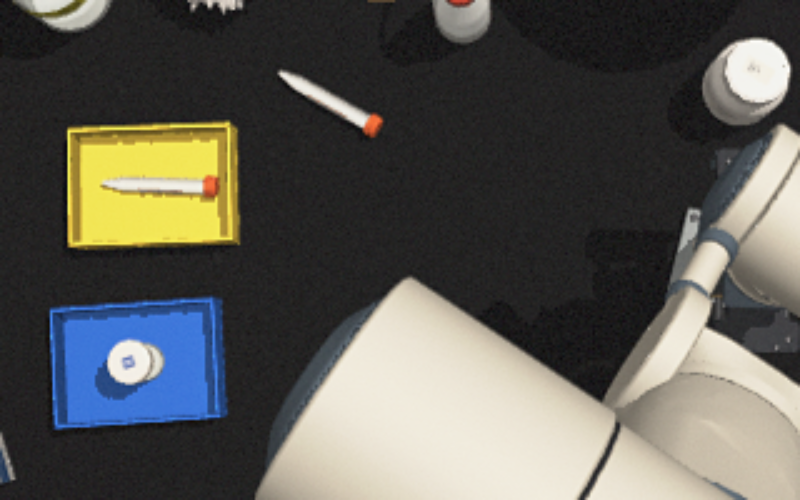

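Call:
send_rows:
  moves:
    - {"slide":[0,0,0],"turn":[0,0,0],"jaw":0.2}
    - {"slide":[0,0,0],"turn":[0,0,0],"jaw":0.2}
    - {"slide":[0,0,0],"turn":[0,0,0],"jaw":0.2}
    - {"slide":[0,0,0],"turn":[0,0,0],"jaw":0.2}
    - {"slide":[0,0,0],"turn":[0,0,0],"jaw":0.2}
    - {"slide":[0,0,0],"turn":[0,0,0],"jaw":0.2}

```text
t: 28.35
tcp_pos: [0.5037, -0.2675, 0.1197]
orientation: [[0.045, 0.049, 0.998], [-0.003, 0.999, -0.049], [-0.999, -0.001, 0.045]]
wrist_force: [-2.9, 1.0, 19.6]
finger_gap: 0.0319
```

```bash
python3 -c "
from bench import status,close_job
s=status.read_state();print(s['t'],s['tcp_pos'],s['wrist_force'],s['finger_gap'])
if 13<s['wrist_force'][2]<35: print(close_job())"
```

```text
28.35 [ 0.50370242 -0.26754791  0.11969236] [-2.94778404  1.02074503 19.58624937] 0.03190985938090273
the job is handed in; nothing more can be done
None
```

I handed the job in at t = 28.35 s with all three parts in place; it gave no verdict.

- **Small tube:** I took the look-alike nearest the base. It lies flat on the floor of the yellow bin, released.
- **Vial:** it stands upright near the middle of the blue bin, released.
- **Big tube:** I pressed it down slowly in the collar and am still gripping it there.
    - **On the stop:** the tool stopped descending at z = 0.1197 m, against about 0.120 m expected for the stop, and the force rose from about 8 N to a steady 19–20 N. The plunger spring accounts for about 9 N of that, leaving about 10 N on the stop.
    - **Grip:** the finger gap held at 32 mm.
    - **Upright:** in the side picture its axis matched the collar axis within about half a pixel. The top camera was blocked by the arm there, so lean in y was checked only from the side.

After lifting, the big tube leaned about 0.045 rad in the grip. I turned the tool back 2.5° and shifted it 4 mm before inserting. The arm never went near the bottle or the jar, and the bottle looks unmoved in the last top picture. The jar was out of that crop, and I did not measure either one again.

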